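# Click the conduit gauge's length stop into the red clip

### The arm

A 6-joint arm with a two-finger parallel gripper is mounted at the origin on the work surface. World frame = base frame: x ahead of the robot, y to its left, z up, the work surface at z = 0. Lengths are in m, angles in degrees, forces in N, time in s.
With the tool pointing down it reaches from about 0.3 to 0.75 m from the base axis. Payload 8.5 kg.
Tool frame: the origin (TCP) lies on the centre line of the jaws, within the pads' length; the fingertips stand 19 mm ahead of it and the grasp point (between the pads) is the TCP (env.tcp_to_tips is the z of the fingertips in the tool frame, in m); z points along the fingers, y is the line along which they close (so a half turn about z gives the same grasp; the last joint's range is limited). The gripper opens to 85 mm and grips with 20 to 120 N. Pads are 22 mm wide; open, the fingers measure 114 mm over their backs; the gripper's body (76 mm by 85 mm) begins 54 mm behind the grasp point. The pads swing forward as they close: fully open they stand 13 mm farther back than shut.
Start: joints at [59.169, 21.807, 74.336, -0, 83.858, -12.336], TCP at [0.174, 0.522, 0.25] pointing down, gripper open.
Joint ranges: [-178.18, 178.18], [-50.72, 133.34], [12.68, 142.11], [-81.47, 261.47], [9.98, 163.14], [-165.26, 165.26]. Speed limits (degrees/s): [136.94, 136.94, 180, 180, 180, 180].

### API

Orientations are given as a 3x3 rotation matrix whose columns are the frame's x, y, z axes.
In Python, from rig import env gives the robot as it stands.
- The arm moves only by the tool servo_tool, never from a script. Its argument "steps" is a list of rows, each an object of numbers: "tx", "ty", "tz": the shift along the world's x, y, z in cm; "yaw": the turn about the world's z in degrees; "claw": the finger opening in cm, from 0 to 8.54. In form: [{"tx": .., "ty": .., "tz": .., "yaw": .., "claw": ..}, ...]. A call has 1 to 20 rows; each row shifts and turns the commanded pose from where the row before left it; what a row does not reach is not made up. A row lasts 1/10 s, in which the tool goes at most 50 mm and 8.59 degrees, less where a joint would pass 70% of its speed; a pose out of reach is approached as far as the arm can. A call with a gripper value outside its range is refused whole. The fingers move at their own pace and stop on an object; "newtons" is the grip in N (left out, the last holds). Time passes only in rows, so rows that do not move let the fingers close. It gives the time, the measured TCP pose, the force, the opening and the grip force at its end, in the units of the state.
- env.observe(): the state, without advancing time (a new reading comes with each control period).
- env.get_image(name): name is "scene" or "top" or "wrist"; returns (picture, depth): 480x640x3 uint8, red, green, blue; 480x640 float32, m along the optical axis (not along the pixel's ray), 0 where there is no reading.
- env.camera_model(name): a dict with "fovy" (degrees; the focal length in pixels is half the picture's height over the tangent of half this angle, whatever the lens; pixels are square), "cx", "cy" (the principal point, pixels), "T" (4x4, takes a point from camera to world coordinates). Camera axes: x right, y down, z forward; pixel columns grow to the right and rows downward; lengths in m; the calibration is good to about 2 mm. A picture is of the moment at which its call begins: read the wrist's pose just before it. camera_model takes no time and is no camera call; for the wrist camera it gives the pose at the moment of the call.
- env.close_job(): hands the job in; it is judged then, once.
The state is a dict: "time_s": time; "q": joint angles; "qvel": joint speeds; "joint_efforts": joint torques, N m; "position": TCP position; "tool_rot": TCP orientation; "ft_force": force on the tool from outside, world axes, zero at the start; "wrist_torque": the same for the moment, N m; "grip_width": finger opening in m; "gripper_force": force on a finger pad.
Only numpy, scipy, OpenCV 4.12 (cv2) and the standard library are available. Lean on these libraries where they do the work, as an engineer would, in place of code of your own. Each camera call takes 0.05 s, during which the arm holds its last target. There are 200 camera calls.

### The job

Set the length gauge on the shop counter for the next batch of conduit: with the fingertips, push the blue stop along its rail to the left until it clicks into the notch of the red clip, and leave it sitting there. If the yellow clip comes first, push on through it. Only push the stop, do not pinch it between the fingers, and leave everything else on the counter where it is.

Things in the scene. Friction and masses are not known exactly. Their poses are not given: they have to be found in the camera images.
- gauge: length gauge, fixed: grey base plate 150 x 500 x 8 mm with a steel guide rail along it and black end blocks 50 mm tall. Origin on the counter under the plunger's path, midway along the rail; +y is the way the stop slides (robot's left), +x away from the robot; turned at most 0.3 rad
- stop (a joint): stop's travel along the rail, m: 0 at the right end to 0.32 at the left; plunger at gauge y = value - 0.16. Starts at 0 to 0.05, right of both clips. Slides against about 1 N; a clip is felt 11 mm before its notch: about 8 N, then the force drops as the plunger snaps the last 5 mm into the notch and centres itself; leaving it takes about 8 N again. Elsewhere it stays where it is left
- stop_pin (a point): the stop's plunger, 30 mm above the counter, under the middle of the fence. The stop is a black slide (46 mm along the rail, top 50 mm up) carrying an upright blue fence plate across the rail: 16 mm thick along the rail, 112 mm wide (gauge x -68 to +44 mm from the plunger), from 50 to 105 mm above the counter
- fence_right: right half of the blue fence's thickness (8 mm), the face to push on; origin at the middle of its lower edge, 50 mm above the counter, 4 mm to the right of and 12 mm nearer the robot than the plunger; its pushing face lies 8 mm to the right of the plunger
- fence_left: left half of the blue fence's thickness (8 mm); origin at the middle of its lower edge, 4 mm to the left of and 12 mm nearer the robot than the plunger; its left face lies 8 mm to the left of the plunger
- clip_red_notch (a point): notch of the red click clip, 30 mm above the counter, midway between two steel bars (8 mm thick, 11 mm apart along the rail) where the plunger drops in. The clip's red tab (40 x 36 mm, top 24 mm up, white line at the notch) juts to the robot's side of the rail. Axes as gauge's. Fixed; red and yellow may come in either order
- clip_yellow_notch (a point): notch of the yellow click clip, 30 mm above the counter, midway between two steel bars (8 mm thick, 11 mm apart along the rail) where the plunger drops in. The clip's yellow tab (40 x 36 mm, top 24 mm up, white line at the notch) juts to the robot's side of the rail. Axes as gauge's. Fixed; red and yellow may come in either order
- screwdriver: bystander, loose: screwdriver lying flat on the counter in front of the gauge, about 200 mm long; origin under its middle
- coupling: bystander, loose: white plastic pipe coupling standing on end, 42 mm across, 45 mm tall; origin at the centre of its underside
- tape_measure: bystander, loose: yellow tape measure, 60 x 35 x 55 mm tall; origin at the centre of its underside
- glue_can: bystander, loose: can with a blue label, 60 mm across, 85 mm tall, beyond the gauge; origin at the centre of its underside
- putty_jar: bystander, loose: jar with a yellow label and a red cap, 54 mm across, 70 mm tall, beyond the gauge; origin at the centre of its underside
- screw_box: bystander, loose: cardboard box of screws, 50 x 80 x 35 mm tall, beyond the gauge; origin at the centre of its underside
- spool: bystander, loose: orange spool lying on its flange, 56 mm across, 42 mm tall, beyond the gauge; origin at the centre of its underside

How it is judged (in metres and radians):
At the end, for the whole second after the job is handed in: The stop's plunger sits in the red clip's notch (within 2 mm of its middle along the rail) and the stop is at rest (under 4 mm/s) (y of stop_pin in the frame of clip_red_notch between -0.002 and 0.002 m and velocity of joint stop between -0.004 and 0.004 m/s); the robot touches nothing.
It fails at once if the stop is pinched: both faces of its fence are pressed at once (over 1 N each) (contact force between the fingers and fence_right above 1 N and contact force between the fingers and fence_left above 1 N).
It fails at once if a bystander is lifted, carried or pushed over 15 mm from its place (distance of any of screwdriver, coupling, tape_measure, glue_can, putty_jar, screw_box, spool from where it was at the start of the episode above 0.015 m).
It also fails if it takes over 48 s, if anything falls off the work surface, if the arm or the gripper's body presses on something with over 40 N, if the wrist force passes 120 N, or if a joint passes its speed limit or range.

## Working session

There is one attempt and no reset: what is moved stays moved. The work goes in short steps, Python scripts to look and compute and a tool call to move; the robot and the scene stay as the last step left them, time stands still between calls to the robot, and variables do not carry over. Pictures are saved under pics/ and viewed, at most 10 in all, crops included, and the job is handed in when it is done.

Besides the shell and the picture viewer there is one more tool, called as name([rows], argument=value, ...), one row to a line, values as JSON. servo_tool: Moves the arm, as the interface text tells. Its arguments: {"type":"object","properties":{"steps":{"type":"array"},"newtons":{"type":"number"}},"required":["steps"]}

```bash
mkdir -p pics
cat > h.py <<'E'
import numpy as np, cv2
from rig import env
def snap(name,fn):
    m=env.camera_model(name); im,d=env.get_image(name)
    cv2.imwrite(f'pics/{fn}.png',im[:,:,::-1]); np.savez(f'pics/{fn}.npz',im=im,d=d,T=m['T'],c=[m['fovy'],m['cx'],m['cy']])
def ray(fn,u,v,z=None):
    """world point of pixel: by depth, or on plane z"""
    a=np.load(f'pics/{fn}.npz'); fo,cx,cy=a['c']; f=240/np.tan(np.radians(fo/2)); T=a['T']
    r=np.array([(u-cx)/f,(v-cy)/f,1.]); w=T[:3,:3]@r; o=T[:3,3]
    k=float(a['d'][int(round(v)),int(round(u))]) if z is None else (z-o[2])/w[2]
    return o+k*w
E
python3 - <<'E'
from h import *
snap('top','top0'); snap('scene','sc0'); s=env.observe(); print(s['position'],s['tool_rot'],s['time_s'],s['grip_width'],env.camera_model('top'))
E
```

```text
[0.17434482 0.52139554 0.24978255] [[-9.48352351e-01  3.17218140e-01 -6.86267253e-04]
 [ 3.17218738e-01  9.48351763e-01 -1.09844778e-03]
 [ 3.02375197e-04 -1.25941237e-03 -9.99999161e-01]] 0.1 0.0852905917025085 {'fovy': 52.562621985484256, 'cx': 318.82132160330735, 'cy': 248.8899990645711, 'T': array([[ 8.67285946e-03, -9.98261275e-01,  5.83027322e-02,
         4.96778223e-01],
       [-9.99962161e-01, -8.69754386e-03, -1.69630713e-04,
         2.35318256e-02],
       [ 6.76426342e-04, -5.82990549e-02, -9.98298935e-01,
         9.85365488e-01],
       [ 0.00000000e+00,  0.00000000e+00,  0.00000000e+00,
         1.00000000e+00]])}
```

View pics/top0.png

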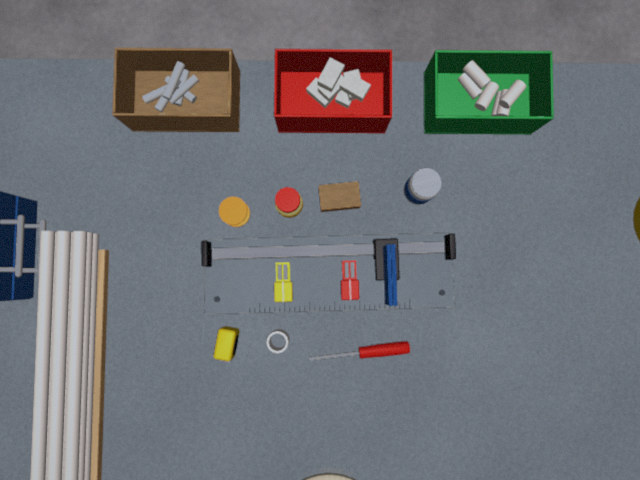

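View pics/sc0.png

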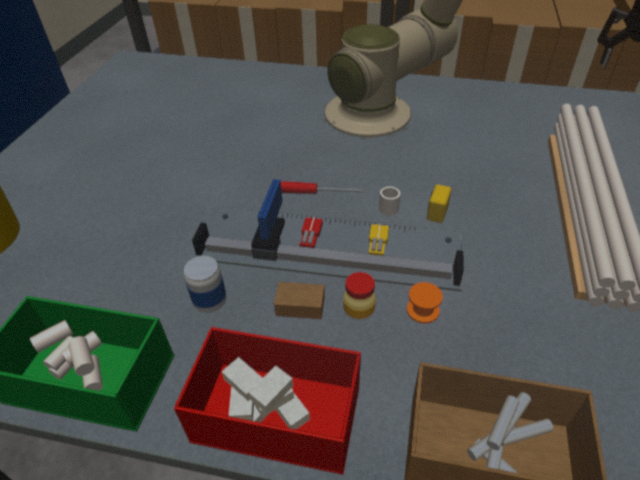

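Top view: the blue fence is at about (391,275), with the red clip's tab at (350,288) and its bars at (349,270). The yellow clip, at (283,280), lies beyond it, so red comes first. The glue can is at (424,185) and the screwdriver at (385,350). I'll enlarge a crop next.

Run:
```python
from h import *
im=cv2.imread('pics/top0.png')[225:315,320:460]
cv2.imwrite('pics/c1.png',cv2.resize(im,(784,504),interpolation=cv2.INTER_CUBIC))
for n,u,v,z in [('blkL',207,253,.05),('blkR',450,246,.05),('can',424,185,.085),('drvR',409,348,.02),('drvL',310,358,.01)]: print(n,ray('top0',u,v,z).round(4),ray('top0',u,v).round(4))
```

```text
blkL [0.5416 0.2387 0.05  ] [0.5418 0.2399 0.0451]
blkR [ 0.5592 -0.2296  0.05  ] [ 0.5593 -0.2301  0.048 ]
can [ 0.6708 -0.1723  0.085 ] [ 0.6707 -0.1722  0.0856]
drvR [ 0.3595 -0.1557  0.02  ] [ 0.3601 -0.1549  0.0241]
drvL [0.3367 0.039  0.01  ] [0.3379 0.0389 0.017 ]
```

View pics/c1.png

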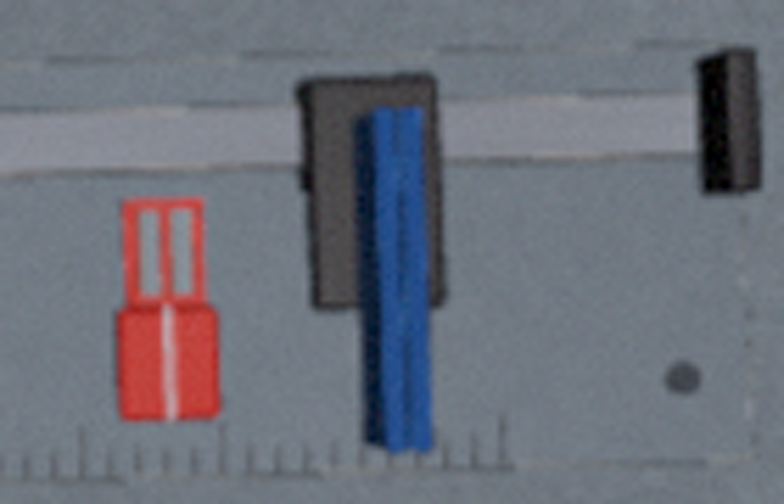

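Crop (origin (320,225), scale 5.6): the white line and notch are at crop x≈167, with the bars spanning y 205–300. The fence top's right edge runs from (422,107) to (432,450), and its left edge from (372,107) to (388,450).

Run:
```python
from h import *
B=ray('top0',207,253,.05);A=ray('top0',450,246,.05);ey=(B-A)/np.linalg.norm(B-A);ex=np.array([ey[1],-ey[0],0]);print('yaw',np.degrees(np.arctan2(-ey[0],ey[1])))
O=(A+B)/2
def p(n,x,y,z):
    w=ray('top0',320+(x+.5)/5.6-.5,225+(y+.5)/5.6-.5,z); print(n,w.round(4),'gauge',((w-O)@ex).round(4),((w-O)@ey).round(4),ray('top0',320+x/5.6,225+y/5.6)[2].round(3))
p('fRfar',422,107,.105);p('fRnear',432,450,.105);p('fLfar',374,107,.105);p('fLnear',388,450,.105);p('ftop',400,270,.105)
p('lineN',172,415,.024);p('lineF',167,310,.024);p('bars',166,250,.03);p('bars far',164,200,.03);p('slideR',441,300,.05);p('slideL',314,305,.05)
```

```text
yaw 2.1517872397376823
fRfar [ 0.5588 -0.1148  0.105 ] gauge 0.004 -0.1196 0.053
fRnear [ 0.4482 -0.1179  0.105 ] gauge -0.1067 -0.1186 0.008
fLfar [ 0.5587 -0.0992  0.105 ] gauge 0.0044 -0.104 0.106
fLnear [ 0.4481 -0.1038  0.105 ] gauge -0.1063 -0.1044 0.103
ftop [ 0.506  -0.1076  0.105 ] gauge -0.0486 -0.1104 0.104
lineN [ 0.4552 -0.0395  0.024 ] gauge -0.0968 -0.0405 0.023
lineF [ 0.492  -0.0376  0.024 ] gauge -0.0599 -0.0399 0.023
bars [ 0.5131 -0.0367  0.03  ] gauge -0.0389 -0.0399 0.026
bars far [ 0.5306 -0.0359  0.03  ] gauge -0.0213 -0.0397 0.021
slideR [ 0.4964 -0.1299  0.05  ] gauge -0.059 -0.1323 0.009
slideL [ 0.4943 -0.0863  0.05  ] gauge -0.0595 -0.0887 0.05
```

servo_tool([
  {"tx": 1.65, "ty": -3.45, "yaw": 1.03, "claw": 0},
  {"tx": 1.65, "ty": -3.45, "yaw": 1.03, "claw": 0},
  {"tx": 1.65, "ty": -3.45, "yaw": 1.03, "claw": 0},
  {"tx": 1.65, "ty": -3.45, "yaw": 1.03, "claw": 0},
  {"tx": 1.65, "ty": -3.45, "yaw": 1.03, "claw": 0},
  {"tx": 1.65, "ty": -3.45, "yaw": 1.03, "claw": 0},
  {"tx": 1.65, "ty": -3.45, "yaw": 1.03, "claw": 0},
  {"tx": 1.65, "ty": -3.45, "yaw": 1.03, "claw": 0},
  {"tx": 1.65, "ty": -3.45, "yaw": 1.03, "claw": 0},
  {"tx": 1.65, "ty": -3.45, "yaw": 1.03, "claw": 0},
  {"tx": 1.65, "ty": -3.45, "yaw": 1.03, "claw": 0},
  {"tx": 1.65, "ty": -3.45, "yaw": 1.03, "claw": 0},
  {"tx": 1.65, "ty": -3.45, "yaw": 1.03, "claw": 0},
  {"tx": 1.65, "ty": -3.45, "yaw": 1.03, "claw": 0},
  {"tx": 1.65, "ty": -3.45, "yaw": 1.03, "claw": 0},
  {"tx": 1.65, "ty": -3.45, "yaw": 1.03, "claw": 0},
  {"tx": 1.65, "ty": -3.45, "yaw": 1.03, "claw": 0},
  {"tx": 1.65, "ty": -3.45, "yaw": 1.03, "claw": 0},
  {"tx": 1.65, "ty": -3.45, "yaw": 1.03, "claw": 0},
  {"tx": 1.65, "ty": -3.45, "yaw": 1.03, "claw": 0},
], newtons=20)

```text
invalid input at $.steps[0]: expected keys tx, ty, tz, yaw, claw
```

servo_tool([
  {"claw": 0},
  {"claw": 0},
  {"claw": 0},
])

```text
invalid input at $.steps[0]: expected keys tx, ty, tz, yaw, claw
```

Run:
```python
from h import *
snap('wrist','w1'); s=env.observe(); print(s['position'],s['tool_rot'].round(3) if hasattr(s['tool_rot'],'round') else s['tool_rot'],s['ft_force'],env.tcp_to_tips)
```

```text
[0.17434987 0.5214228  0.2498548 ] [[-0.948  0.317 -0.001]
 [ 0.317  0.948 -0.001]
 [ 0.    -0.001 -1.   ]] [ 0.01647274 -0.74761439 -0.3543064 ] 0.019
```

View pics/w1.png

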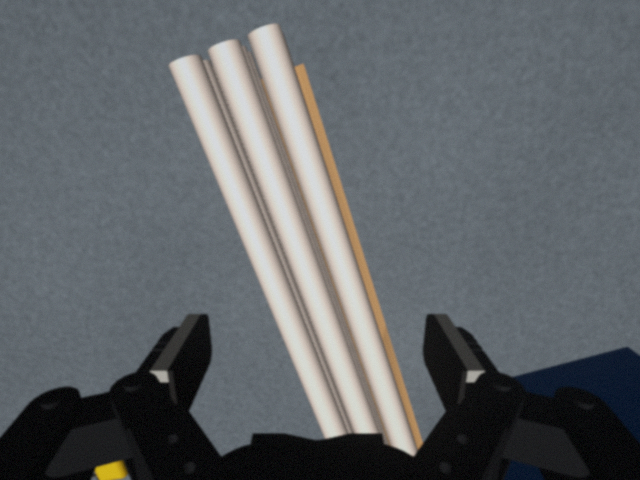

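The moves were refused because every row needs all five keys. The wrist view still shows the start pose over the conduit stack, with the open fingers at (190,340) and (445,340). I'll resend the move with full rows.

servo_tool([
  {"tx": 1.65, "ty": -3.45, "tz": 0, "yaw": 1.03, "claw": 0},
  {"tx": 1.65, "ty": -3.45, "tz": 0, "yaw": 1.03, "claw": 0},
  {"tx": 1.65, "ty": -3.45, "tz": 0, "yaw": 1.03, "claw": 0},
  {"tx": 1.65, "ty": -3.45, "tz": 0, "yaw": 1.03, "claw": 0},
  {"tx": 1.65, "ty": -3.45, "tz": 0, "yaw": 1.03, "claw": 0},
  {"tx": 1.65, "ty": -3.45, "tz": 0, "yaw": 1.03, "claw": 0},
  {"tx": 1.65, "ty": -3.45, "tz": 0, "yaw": 1.03, "claw": 0},
  {"tx": 1.65, "ty": -3.45, "tz": 0, "yaw": 1.03, "claw": 0},
  {"tx": 1.65, "ty": -3.45, "tz": 0, "yaw": 1.03, "claw": 0},
  {"tx": 1.65, "ty": -3.45, "tz": 0, "yaw": 1.03, "claw": 0},
  {"tx": 1.65, "ty": -3.45, "tz": 0, "yaw": 1.03, "claw": 0},
  {"tx": 1.65, "ty": -3.45, "tz": 0, "yaw": 1.03, "claw": 0},
  {"tx": 1.65, "ty": -3.45, "tz": 0, "yaw": 1.03, "claw": 0},
  {"tx": 1.65, "ty": -3.45, "tz": 0, "yaw": 1.03, "claw": 0},
  {"tx": 1.65, "ty": -3.45, "tz": 0, "yaw": 1.03, "claw": 0},
  {"tx": 1.65, "ty": -3.45, "tz": 0, "yaw": 1.03, "claw": 0},
  {"tx": 1.65, "ty": -3.45, "tz": 0, "yaw": 1.03, "claw": 0},
  {"tx": 1.65, "ty": -3.45, "tz": 0, "yaw": 1.03, "claw": 0},
  {"tx": 1.65, "ty": -3.45, "tz": 0, "yaw": 1.03, "claw": 0},
  {"tx": 1.65, "ty": -3.45, "tz": 0, "yaw": 1.03, "claw": 0},
], newtons=20)

```text
time_s: 2.15
position: [0.5048, -0.1699, 0.2501]
tool_rot: [[-0.999, -0.037, -0.0], [-0.037, 0.999, 0.0], [0.0, 0.0, -1.0]]
ft_force: [0.7, 1.0, 0.2]
grip_width: -0.0002
gripper_force: 0.0
```

servo_tool([
  {"tx": 0, "ty": 0, "tz": 0, "yaw": 0, "claw": 0},
  {"tx": 0, "ty": 0, "tz": 0, "yaw": 0, "claw": 0},
])

```text
time_s: 2.35
position: [0.5043, -0.1688, 0.2497]
tool_rot: [[-0.999, -0.035, -0.001], [-0.035, 0.999, 0.001], [0.001, 0.001, -1.0]]
ft_force: [0.6, 0.3, 0.8]
grip_width: -0.0004
gripper_force: 0.0
```

Run:
```python
from h import *
snap('wrist','w2'); s=env.observe(); print(s['position'],np.array(s['tool_rot']).round(3),s['ft_force'])
```

```text
[ 0.50414494 -0.16803755  0.24998033] [[-0.999 -0.037 -0.001]
 [-0.037  0.999  0.001]
 [ 0.001  0.001 -1.   ]] [0.23457388 0.36809487 0.52374468]
```

View pics/w2.png

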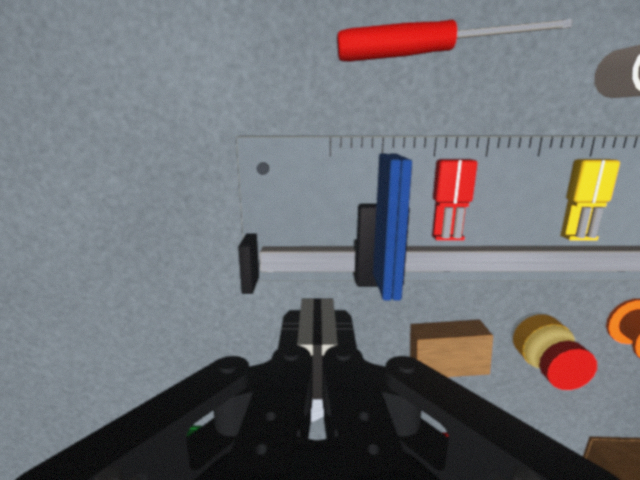

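Wrist view: the closed fingers (318,330) are to the right of the fence (390,225). The red notch is at about (453,222), with its white line from (460,165) to (456,203), and nothing is in the way. I'll cross-check the notch position and make a first descent.

Run:
```python
from h import *
for n,u,v,z in [('notch',453,222,.03),('lineN',460,162,.024),('lineF',457,202,.024),('topL',411,160,.105),('topLf',402,299,.105)]: print(n,ray('w2',u,v,z).round(4),ray('w2',u,v).round(4))
```

```text
notch [ 0.512  -0.0388  0.03  ] [ 0.5162 -0.0326  0.014 ]
lineN [ 0.4565 -0.0386  0.024 ] [ 0.4567 -0.0376  0.0214]
lineF [ 0.4938 -0.0356  0.024 ] [ 0.4945 -0.0344  0.0208]
topL [ 0.4486 -0.1044  0.105 ] [ 0.4488 -0.1037  0.1024]
topLf [ 0.5572 -0.0991  0.105 ] [ 0.6109 -0.0699 -0.0022]
```

servo_tool([
  {"tx": 0, "ty": 0, "tz": -4, "yaw": 0, "claw": 0},
  {"tx": 0, "ty": 0, "tz": -4, "yaw": 0, "claw": 0},
  {"tx": 0, "ty": 0, "tz": -4, "yaw": 0, "claw": 0},
  {"tx": 0, "ty": 0, "tz": -3, "yaw": 0, "claw": 0},
  {"tx": 0, "ty": 0, "tz": -1.5, "yaw": 0, "claw": 0},
  {"tx": 0, "ty": 0, "tz": 0, "yaw": 0, "claw": 0},
  {"tx": 0, "ty": 0, "tz": 0, "yaw": 0, "claw": 0},
])

```text
time_s: 3.1
position: [0.5046, -0.1678, 0.0862]
tool_rot: [[-0.999, -0.038, 0.001], [-0.038, 0.999, -0.0], [-0.001, -0.0, -1.0]]
ft_force: [-0.0, -0.7, 0.2]
grip_width: 0.0001
gripper_force: 0.0
```

servo_tool([
  {"tx": -0.04, "ty": 1, "tz": 0, "yaw": 0, "claw": 0},
  {"tx": -0.04, "ty": 1, "tz": 0, "yaw": 0, "claw": 0},
  {"tx": -0.04, "ty": 1, "tz": 0, "yaw": 0, "claw": 0},
  {"tx": -0.04, "ty": 1, "tz": 0, "yaw": 0, "claw": 0},
  {"tx": -0.04, "ty": 0.8, "tz": 0, "yaw": 0, "claw": 0},
  {"tx": 0, "ty": 0, "tz": 0, "yaw": 0, "claw": 0},
  {"tx": 0, "ty": 0, "tz": 0, "yaw": 0, "claw": 0},
])

```text
time_s: 3.8
position: [0.5024, -0.1202, 0.0853]
tool_rot: [[-0.999, -0.037, -0.0], [-0.037, 0.999, 0.0], [0.0, 0.0, -1.0]]
ft_force: [0.5, -0.4, 0.5]
grip_width: -0.0
gripper_force: 0.0
```

Run:
```python
from h import *
snap('wrist','w3'); snap('top','top3'); s=env.observe(); print(s['position'],s['ft_force'],s['time_s'])
```

```text
[ 0.50243775 -0.1205796   0.0851565 ] [-0.58167529  0.95420292 -0.1819625 ] 3.9
```

View pics/w3.png

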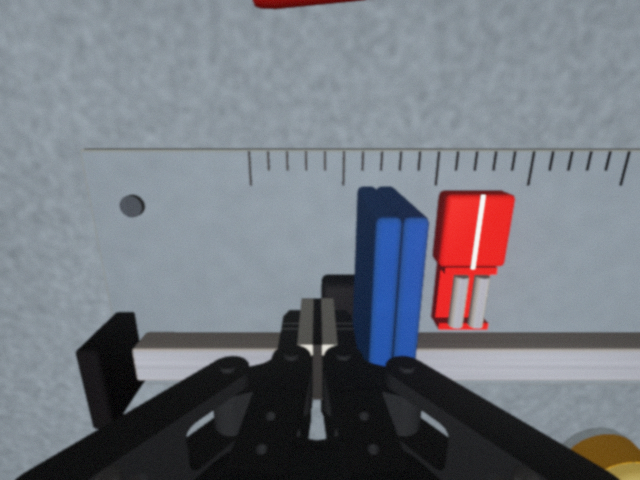

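Wrist view: the fence top's left edge is at (428,220), its right edge at (376,220), and the white line runs from (483,196) to (473,268). I'll check whether contact has been made yet.

Run:
```python
from h import *
for n,u,v,z in [('lineN',483,196,.024),('lineF',473,268,.024),('fL',428,220,.105),('fM',401,220,.105),('fR',376,220,.105),('notch',468,300,.03)]: print(n,ray('w3',u,v,z).round(4))
```

```text
lineN [ 0.4551 -0.0391  0.024 ]
lineF [ 0.4939 -0.0375  0.024 ]
fL [ 0.4477 -0.0907  0.105 ]
fM [ 0.448  -0.0984  0.105 ]
fR [ 0.4482 -0.1055  0.105 ]
notch [ 0.5098 -0.0399  0.03  ]
```

servo_tool([
  {"tx": -0.02, "ty": 0.5, "tz": 0, "yaw": 0, "claw": 0},
  {"tx": -0.02, "ty": 0.5, "tz": 0, "yaw": 0, "claw": 0},
  {"tx": -0.02, "ty": 0.5, "tz": 0, "yaw": 0, "claw": 0},
  {"tx": -0.02, "ty": 0.5, "tz": 0, "yaw": 0, "claw": 0},
  {"tx": -0.02, "ty": 0.5, "tz": 0, "yaw": 0, "claw": 0},
  {"tx": -0.02, "ty": 0.5, "tz": 0, "yaw": 0, "claw": 0},
  {"tx": -0.02, "ty": 0.5, "tz": 0, "yaw": 0, "claw": 0},
  {"tx": -0.02, "ty": 0.5, "tz": 0, "yaw": 0, "claw": 0},
  {"tx": 0, "ty": 0, "tz": 0, "yaw": 0, "claw": 0},
])

```text
time_s: 4.8
position: [0.5006, -0.0796, 0.0852]
tool_rot: [[-0.999, -0.037, -0.001], [-0.037, 0.999, 0.001], [0.001, 0.001, -1.0]]
ft_force: [-0.3, -0.3, 0.7]
grip_width: 0.0001
gripper_force: 0.0
```

servo_tool([
  {"tx": 0, "ty": 0.2, "tz": 0, "yaw": 0, "claw": 0},
  {"tx": 0, "ty": 0.2, "tz": 0, "yaw": 0, "claw": 0},
  {"tx": 0, "ty": 0, "tz": 0, "yaw": 0, "claw": 0},
])

```text
time_s: 5.1
position: [0.5007, -0.0762, 0.0853]
tool_rot: [[-0.999, -0.037, -0.0], [-0.037, 0.999, 0.0], [0.0, 0.0, -1.0]]
ft_force: [-0.3, -0.5, 0.5]
grip_width: -0.0001
gripper_force: 0.1
```

servo_tool([
  {"tx": 0, "ty": 0.2, "tz": 0, "yaw": 0, "claw": 0},
  {"tx": 0, "ty": 0, "tz": 0, "yaw": 0, "claw": 0},
])

```text
time_s: 5.3
position: [0.5008, -0.0743, 0.0853]
tool_rot: [[-0.999, -0.037, -0.0], [-0.037, 0.999, 0.0], [0.0, 0.0, -1.0]]
ft_force: [-0.7, -0.0, 0.6]
grip_width: 0.0001
gripper_force: 0.2
```

servo_tool([
  {"tx": 0, "ty": 0.1, "tz": 0, "yaw": 0, "claw": 0},
  {"tx": 0, "ty": 0, "tz": 0, "yaw": 0, "claw": 0},
])

```text
time_s: 5.5
position: [0.5008, -0.0734, 0.0853]
tool_rot: [[-0.999, -0.037, -0.0], [-0.037, 0.999, 0.0], [0.0, 0.0, -1.0]]
ft_force: [-0.1, 0.1, 0.2]
grip_width: 0.0002
gripper_force: 0.3
```

servo_tool([
  {"tx": 0, "ty": 0.15, "tz": 0, "yaw": 0, "claw": 0},
  {"tx": 0, "ty": 0, "tz": 0, "yaw": 0, "claw": 0},
])

```text
time_s: 5.7
position: [0.5009, -0.0718, 0.0853]
tool_rot: [[-0.999, -0.037, 0.0], [-0.037, 0.999, 0.0], [-0.0, 0.0, -1.0]]
ft_force: [-0.2, -1.0, 0.9]
grip_width: 0.0002
gripper_force: 0.4
```

servo_tool([
  {"tx": 0, "ty": 0.15, "tz": 0, "yaw": 0, "claw": 0},
  {"tx": 0, "ty": 0, "tz": 0, "yaw": 0, "claw": 0},
])

```text
time_s: 5.9
position: [0.501, -0.0705, 0.0854]
tool_rot: [[-0.999, -0.037, 0.0], [-0.037, 0.999, -0.001], [-0.0, -0.001, -1.0]]
ft_force: [-2.1, -2.1, 0.5]
grip_width: 0.0
gripper_force: 1.2
```

Run:
```python
from h import *
snap('wrist','w4'); s=env.observe(); print(s['position'],s['ft_force'],s['time_s'])
cv2.imwrite('pics/c4.png',cv2.resize(cv2.imread('pics/w4.png')[170:400,300:560],None,fx=2.4,fy=2.4,interpolation=cv2.INTER_CUBIC))
```

```text
[ 0.50096356 -0.07055927  0.08541716] [-0.01862435 -2.53680352  1.22149777] 5.95
```

View pics/c4.png

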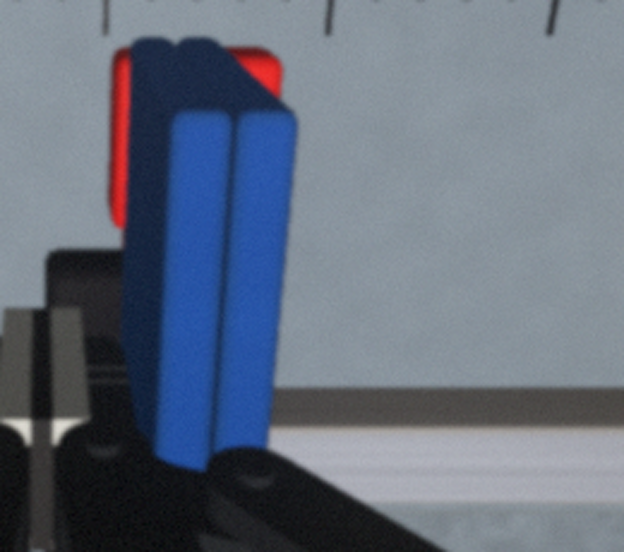

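Crop (×2.4, origin (300,170)): the fence's left top edge is at crop (297,118), the middle groove at (234,118), and it partly covers the red tab. The force is starting to rise.

Run:
```python
from h import *
for n,u,v,z in [('fL',423.5,219.2,.105),('fM',397.3,219.2,.105),('fMfar',300+212/2.4,170+440/2.4,.105)]: print(n,ray('w4',u,v,z).round(4))
```

```text
fL [ 0.4461 -0.0424  0.105 ]
fM [ 0.4463 -0.0498  0.105 ]
fMfar [ 0.491 -0.048  0.105]
```

servo_tool([
  {"tx": 0, "ty": 0.1, "tz": 0, "yaw": 0, "claw": 0},
  {"tx": 0, "ty": 0, "tz": 0, "yaw": 0, "claw": 0},
])

```text
time_s: 6.15
position: [0.5011, -0.0698, 0.0855]
tool_rot: [[-0.999, -0.037, 0.001], [-0.037, 0.999, -0.001], [-0.001, -0.001, -1.0]]
ft_force: [-1.5, -4.8, 2.9]
grip_width: 0.0003
gripper_force: 2.2
```

servo_tool([
  {"tx": 0, "ty": 0.1, "tz": 0, "yaw": 0, "claw": 0},
  {"tx": 0, "ty": 0, "tz": 0, "yaw": 0, "claw": 0},
])

```text
time_s: 6.35
position: [0.5011, -0.0688, 0.0856]
tool_rot: [[-0.999, -0.037, 0.001], [-0.037, 0.999, -0.001], [-0.001, -0.001, -1.0]]
ft_force: [-0.2, -4.6, 2.4]
grip_width: -0.0
gripper_force: 2.4
```

servo_tool([
  {"tx": 0, "ty": 0.1, "tz": 0, "yaw": 0, "claw": 0},
  {"tx": 0, "ty": 0, "tz": 0, "yaw": 0, "claw": 0},
])

```text
time_s: 6.55
position: [0.501, -0.0674, 0.0855]
tool_rot: [[-0.999, -0.037, 0.0], [-0.037, 0.999, -0.0], [-0.0, -0.0, -1.0]]
ft_force: [-0.1, -2.2, 2.8]
grip_width: 0.0001
gripper_force: 2.2
```

servo_tool([
  {"tx": 0, "ty": 0.1, "tz": 0, "yaw": 0, "claw": 0},
  {"tx": 0, "ty": 0, "tz": 0, "yaw": 0, "claw": 0},
])

```text
time_s: 6.75
position: [0.5009, -0.0661, 0.0854]
tool_rot: [[-0.999, -0.037, 0.0], [-0.037, 0.999, 0.0], [-0.0, 0.0, -1.0]]
ft_force: [-0.3, -0.3, 3.9]
grip_width: -0.0003
gripper_force: 2.1
```

servo_tool([
  {"tx": 0, "ty": 0.1, "tz": 0, "yaw": 0, "claw": 0},
  {"tx": 0, "ty": 0, "tz": 0, "yaw": 0, "claw": 0},
])

```text
time_s: 6.95
position: [0.5008, -0.065, 0.0853]
tool_rot: [[-0.999, -0.037, -0.0], [-0.037, 0.999, 0.001], [-0.0, 0.001, -1.0]]
ft_force: [1.0, -0.4, 0.7]
grip_width: -0.0002
gripper_force: 0.1
```

The force dropped and contact was lost, which fits a snap into the notch. I'll back off to the right, rise and check.

servo_tool([
  {"tx": 0, "ty": -1, "tz": 0, "yaw": 0, "claw": 0},
  {"tx": 0, "ty": -2, "tz": 0, "yaw": 0, "claw": 0},
  {"tx": 0, "ty": -2, "tz": 0, "yaw": 0, "claw": 0},
  {"tx": 0, "ty": 0, "tz": 3, "yaw": 0, "claw": 0},
  {"tx": 0, "ty": 0, "tz": 4, "yaw": 0, "claw": 0},
  {"tx": 0, "ty": 0, "tz": 4, "yaw": 0, "claw": 0},
  {"tx": 0, "ty": -2, "tz": 4, "yaw": 0, "claw": 0},
  {"tx": 0, "ty": 0, "tz": 0, "yaw": 0, "claw": 0},
  {"tx": 0, "ty": 0, "tz": 0, "yaw": 0, "claw": 0},
])

```text
time_s: 7.85
position: [0.5006, -0.136, 0.2351]
tool_rot: [[-0.999, -0.036, 0.0], [-0.036, 0.999, 0.0], [-0.0, 0.0, -1.0]]
ft_force: [-0.1, -0.0, 0.2]
grip_width: -0.0
gripper_force: 0.0
```

Run:
```python
from h import *
snap('wrist','w5'); s=env.observe(); print(s['position'],s['ft_force'],s['time_s'])
cv2.imwrite('pics/c5.png',cv2.resize(cv2.imread('pics/w5.png')[140:310,340:560],None,fx=3,fy=3,interpolation=cv2.INTER_CUBIC))
```

```text
[ 0.50033424 -0.13547261  0.23412136] [ 0.09161786 -0.47747295 -0.88856786] 7.9
```

View pics/c5.png

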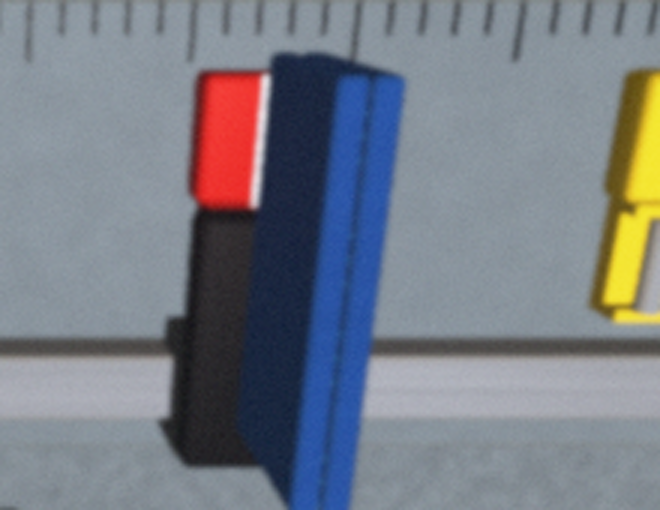

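Crop (×3, origin (340,140)): the fence's middle groove runs from (372,78) to (325,480), its left edge is at (403,78), and the white line from (266,75) to (256,205) is still visible beside it.

Run:
```python
from h import *
ey=np.array([-.0376,.9993,0])
for n,x,y,z in [('fM',372,78,.105),('fL',404,78,.105),('fMfar',325,480,.105),('lineN',266,75,.024),('lineF',256,205,.024),('notch_yel?',640,270,.03)]:
    w=ray('w5',340+x/3-.33,140+y/3-.33,z); print(n,w.round(4),(w@ey).round(4))
for n,u,v in [('N',483,196),('F',473,268)]: print('w3 line',ray('w3',u,v,.024)@ey)
```

```text
fM [ 0.4462 -0.0398  0.105 ] -0.0566
fL [ 0.4459 -0.0327  0.105 ] -0.0494
fMfar [ 0.5457 -0.0357  0.105 ] -0.0562
lineN [ 0.4549 -0.0393  0.024 ] -0.0563
lineF [ 0.494  -0.0372  0.024 ] -0.0558
notch_yel? [0.5088 0.0809 0.03  ] 0.0617
w3 line -0.05619698739809174
w3 line -0.05608503182434568
```

```bash
python3 -c "
from rig import env
print(env.close_job())"
```

```text
the job is handed in; nothing more can be done
None
```

The blue stop clicked into the red clip's notch, measured within about 1 mm of its middle; the arm is clear of everything and the job was handed in at about 8 s, though no verdict came back.

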